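# Clamp a glued price-card stand at the shop counter

## Robot

A 7-joint arm with a two-finger parallel gripper is mounted at the origin on the work surface. World frame = base frame: x ahead of the robot, y to its left, z up, the work surface at z = 0. Lengths are in m, angles in rad, forces in N, time in s.
With the tool pointing down it reaches from about 0.4 to 0.875 m from the base axis. Payload 19.3 kg.
Tool frame: the origin (TCP) lies between the finger pads; the fingertips stand 17 mm ahead of it and the grasp point (between the pads) lies 2 mm behind it (bot.tips_ahead is the z of the fingertips in the tool frame, in m); z points along the fingers, y is the direction in which the jaws open and shut (so a half turn about z gives the same grasp; the last joint's range is limited). The gripper opens to 85 mm and grips with 20 to 120 N. Pads are 22 mm wide; open, the fingers measure 114 mm over their backs; the gripper's body (76 mm by 85 mm) begins 54 mm behind the grasp point. The pads swing forward as they close: fully open they stand 13 mm farther back than shut.
Start: joints at [1.26, 0.521, -0.036, 1.599, 0.021, 1.021, -0.113], TCP at [0.149, -0.607, 0.248] pointing down, gripper open.
Joint ranges: [-2.91, 2.91], [-0.3, 2.13], [-1.5, 1.42], [0.17, 2.43], [-1.26, 4.41], [0.16, 1.93], [-2.52, 2.52]. Speed limits (rad/s): [1.89, 1.89, 2.39, 2.39, 3.01, 3.01, 3.01].

## Interface

Orientations are given as [roll, pitch, yaw] about the fixed x, y, z axes, in that order (R = Rz(yaw) Ry(pitch) Rx(roll)).
In Python, from workcell import telemetry, cams, job, bot gives the robot as it stands.
- The arm moves only by the tool arm_command, never from a script. Its argument "deltas" is a list of rows, each a list of 7 numbers: the opening, from -1 (shut) to 1 (fully open), so that 0 is half open, then the shift along the tool's x, y, z normalised to -1 to 1, where 1 is 150 mm, then the turn, a rotation vector about the tool's x, y, z normalised to -1 to 1, where 1 is 45 degrees. In form: [[hand, tx, ty, tz, rx, ry, rz], ...]. A call has 1 to 8 rows; each row is the pose to reach, as a shift and turn from the pose commanded when the call began, along the tool's axes at that moment; what a row does not reach only later rows make up. A row lasts 1/8 s, in which the tool goes at most 62.5 mm and 10.7 degrees, less where a joint would pass 70% of its speed; a pose out of reach is approached as far as the arm can. A call with a number of a shift or a turn outside -1 to 1 is refused whole. A call with a gripper value outside its range is refused whole. The fingers move at their own pace and stop on an object; "newtons" is the grip in N (left out, the last holds). Time passes only in rows, so rows that repeat a pose let the fingers close. It gives the time, the measured TCP pose, the force and the opening at its end, in the units of the state.
- telemetry.observe(): the state, without advancing time (a new reading comes with each control period).
- cams.grab_frame(name): name is "scene" or "top" or "wrist"; returns the picture (480x640x3 uint8, blue, green, red); there is no depth.
- cams.get_calibration(name): a dict with "fx", "fy", "cx", "cy" (pixels), "R" (3x3) and "t" (3): a world point X has camera coordinates R X + t. Camera axes: x right, y down, z forward; pixel columns grow to the right and rows downward; lengths in m; the calibration is good to about 2 mm. A picture is of the moment at which its call begins: read the wrist's pose just before it. get_calibration takes no time and is no camera call; for the wrist camera it gives the pose at the moment of the call.
- job.job_done(): hands the job in, once; it reports no verdict.
The state is a dict: "clock": time; "qpos": joint angles; "qd": joint speeds; "joint_efforts": joint torques, N m; "position": TCP position; "tool_rot": TCP orientation; "force": force on the tool from outside, world axes, zero at the start; "moment": the same for the moment, N m; "grip_width": finger opening in m.
Only numpy, scipy, OpenCV 4.12 (cv2) and the standard library are available. Lean on these libraries where they do the work, as an engineer would, in place of code of your own. Each camera call takes 0.05 s, during which the arm holds its last target.

## Task

The little wooden price-card stand has just been glued: stand it upright in the ratchet clamp, between the rubber jaw and the fixed stop, so that the clamp will squeeze its two boards together face to face, and let go of it. Then pump the clamp's trigger (move the jaw only with the trigger) until the jaw presses the stand against the stop with a light, steady grip, its spring squashed about half way and never hard, so that nothing is crushed, and finish while still holding the trigger in: the grip is lost if you let go. Leave the tins, jar, bottles and carton where they are.

Things in the scene. Friction and masses are not known exactly. Their poses are not given: they have to be found in the camera images.
- clamp: Ratchet bar clamp screwed down. Origin on the counter under the trigger's pivot; +x along the bar, the way the jaw travels; z up. In mm: steel bed x -70 to 180, 90 wide, top at z 12; cheeks x -50 to 25, y -20 to 20, top z 105; toothed bar at z 36 to 51, y -6 to 6; black fixed hand grip x -48 to -32, y -15 to 15, top z 180; grey stop on the bed, x 158 to 174, 64 wide, top z 78.
- trigger_turn (a joint): Turn of the trigger, rad: 0 at rest, 0.38 fully in (its top moves in clamp -x towards the fixed grip, 19 mm at clamp z = 145 mm). A spring returns it when let go. Pushed on its front face or squeezed towards the grip at z = 145 mm it takes 3 to 6 N, and 8 to 20 N while the jaw presses.
- trigger_front (a point): Centre of the trigger's front face (turned to the jaw and stop), 55 mm above the pivot, 30 mm below the blade's top; moves with it.
- jaw_travel (a joint): Travel of the toothed bar with the jaw towards the stop, m, 0 to 0.060. A full trigger stroke moves it on by 8 to 12 mm (teeth every 4 mm; the first few mm of a stroke may be empty). When the trigger goes back the jaw stays by a 3 N drag only; there is no lock: let go under load, the jaw's spring pushes the bar back until under 3 N are left.
- squash (a joint): Squash of the spring behind the jaw's rubber face, m: 0 free, 0.0145 fully squashed (solid). The spring has 1.2 N per mm, so the force on the stand is 1200 N/m times this value.
- jaw: The moving jaw: grey head 10 x 36 x 40 mm on the bar's end. Origin at clamp x = jaw travel, y = 0, z = 0; axes as the clamp's; the head is 40 to 50 mm ahead of it.
- face: Rubber face of the jaw, 8 x 50 x 40 mm (x, y, z), 16 to 56 mm above the counter. Its pressing surface lies 74 mm ahead (+x) of its origin: at clamp x = 74 mm + jaw travel - spring squash. At the start the gap from it to the stop is 16 to 34 mm more than the stand's thickness.
- bay (a point): Point on the top of the bed where the stand's underside centre may be put: 28 mm before the stop's face (6 mm of play behind the stand), on the clamp's centre line.
- block: The glued price-card stand, loose, light wood, about 140 g: two boards face to face, each 22 mm thick (x) and 52 wide (y), the -x one 64 mm tall, the +x one 48, so it looks like a step. Origin: centre of the underside, on the glue joint; z up. In the clamp its x lies along the clamp's x, either way round. Grip it across y (52 mm).
- tin: Food tin, 68 mm across, 60 mm tall; origin at the underside centre. A bystander; tin, jar and stand swap places.
- jar: Amber honey jar, 64 mm across, 85 mm tall; origin at the underside centre. A bystander.
- fish_tin: Flat tin, 84 mm across, 38 mm tall; origin at the underside centre. A bystander.
- bottle_a: Clear water bottle, 64 mm across, 200 mm tall; origin at the underside centre. A bystander.
- bottle_b: A second such bottle. A bystander.
- carton: Small carton, 70 x 50 x 90 mm; origin at the underside centre. A bystander.
- trigger: The clamp's black trigger blade, upright in front of the fixed grip: 10 x 28 x 78 mm. Origin on the pivot, at clamp x 0, z 95 mm; the blade runs 7 to 85 mm along its own z (up at rest), its front face 5 mm along its own +x. At rest it is 53 mm from its front face to the back of the fixed grip.
Things that resemble listed ones, but are neither listed nor needed, are in the scene too. Leave any turquoise look-alike of the block alone.

How it is judged:
On the way, in this order (a step that is already met when the one before it is completed fails the run):
1. the stand stands upright between jaw and stop and has been let go, the jaw not yet pressing (x of block in the frame of clamp between 0.105 and 0.142 m and y of block in the frame of clamp between -0.014 and 0.014 m and z of block in the frame of clamp between 0.006 and 0.018 m and angle between the x axis of block and the x axis of clamp, either way round below 0.2 rad and angle between block's own z axis and vertical below 0.12 rad and contact force between the fingers and block below 0.3 N and contact force between face and block below 1 N), for 0.2 s.
2. the trigger has driven the jaw on until it presses the stand against the stop (contact force between face and block above 2.5 N and x of block in the frame of clamp above 0.131 m and contact force between the fingers and trigger above 1 N and value of joint trigger_turn above 0.05 rad), for 0.1 s.
At the end, for the whole second after the job is handed in: Last second: fingers press the trigger (over 1 N, in by over 0.05 rad); the face presses the stand with 5 to 15 N, and holds it within 5 mm of the stop; stand on the bed, upright within 0.12 rad, in line within 0.2 rad, within 14 mm of the centre line, not touched by the fingers (x of block in the frame of clamp between 0.105 and 0.142 m and y of block in the frame of clamp between -0.014 and 0.014 m and z of block in the frame of clamp between 0.006 and 0.018 m and angle between the x axis of block and the x axis of clamp, either way round below 0.2 rad and angle between block's own z axis and vertical below 0.12 rad and contact force between the fingers and block below 0.3 N and contact force between face and block between 5 and 15 N and x of block in the frame of clamp above 0.131 m and contact force between the fingers and trigger above 1 N and value of joint trigger_turn above 0.05 rad); the arm keeps its last pose, push and grip.
It fails at once if the stand is crushed: the jaw presses it with more than 20 N (contact force between face and block above 20 N).
It fails at once if the robot pushes the jaw itself (over 5 N) (contact force between any of the fingers, the arm and jaw above 5 N).
It fails at once if a tin, the jar, a bottle or the carton is shifted by more than 30 mm or knocked over (distance of any of tin, jar, fish_tin, bottle_a, bottle_b, carton from where it was at the start of the episode above 0.03 m or angle between any of tin, jar, fish_tin, bottle_a, bottle_b, carton's own z axis and vertical above 0.5 rad).
It also fails if it takes over 67 s, if anything falls off the work surface, if the arm or the gripper's body presses on something with over 40 N, if the wrist force passes 120 N, or if a joint passes its speed limit or range.

## Working session

There is one attempt and no reset: what is moved stays moved. The work goes in short steps, Python scripts to look and compute and a tool call to move; the robot and the scene stay as the last step left them, time stands still between calls to the robot, and variables do not carry over. Pictures are saved under pics/ and viewed, and the job is handed in when it is done.

Besides the shell and the picture viewer there is one more tool, called after ">>>" by a JSON object that holds its "fn" and its "kwargs". arm_command: Moves the arm, as the interface text tells. Its arguments: {"type":"object","properties":{"deltas":{"type":"array","items":{"type":"array","items":{"type":"number"}}},"newtons":{"type":"number"}},"required":["deltas"]}

```bash
ls; mkdir -p pics
python3 - <<'E'
from workcell import telemetry, cams, job, bot
import cv2
print(telemetry.observe())
for n in("scene","top","wrist"):
    c=cams.get_calibration(n);print(n,c)
    cv2.imwrite(f"pics/{n}0.png",cams.grab_frame(n))
E
```

```text
pics
{'clock': 0.0, 'qpos': array([ 1.25982542,  0.52199893, -0.03634164,  1.59998582,  0.02122307,
        1.02115531, -0.11278559]), 'qd': array([ 3.89880404e-04, -1.03077617e-03, -9.54139605e-04,  2.62207743e-04,
        3.04620503e-04,  2.12083598e-05,  2.07894328e-04]), 'joint_efforts': array([-9.09339687e-04, -9.27124000e+01,  1.97994187e+00, -3.69942534e+01,
        1.78724335e-02,  8.23817798e-03, -1.85918020e-05]), 'position': array([ 0.1489209 , -0.60666393,  0.24774293]), 'tool_rot': array([-3.14043510e+00,  9.73581967e-05,  2.40799424e-01]), 'force': array([-0.57799254,  0.05548538,  0.05038862]), 'moment': array([-0.07068372,  0.00110756,  0.01466708]), 'grip_width': 0.085592079993387}
scene {'fx': 595.1310899341131, 'fy': 595.1310899341131, 'cx': 320.3673966805364, 'cy': 235.82149714055103, 'R': array([[ 0.0513019 ,  0.99864856,  0.0083171 ],
       [ 0.8500931 , -0.03929666, -0.52516425],
       [-0.52412768,  0.03401223, -0.85096025]]), 't': array([-0.07879558, -0.44288827,  1.80924808])}
top {'fx': 447.5407095457384, 'fy': 447.5407095457384, 'cx': 320.7627414140875, 'cy': 248.68987446105538, 'R': array([[-0.02087736, -0.99966738,  0.01514125],
       [-0.99445026,  0.01920166, -0.10344073],
       [ 0.10311559, -0.01721679, -0.99452037]]), 't': array([0.03337717, 0.60892322, 0.99034845])}
wrist {'fx': 413.7234496300468, 'fy': 413.7234496300468, 'cx': 313.19417742827227, 'cy': 243.4039815411777, 'R': array([[ 2.38480140e-01, -9.71147315e-01,  3.39593797e-04],
       [-9.27363473e-01, -2.27624504e-01,  2.96958034e-01],
       [-2.88312697e-01, -7.11335203e-02, -9.54890471e-01]]), 't': array([-0.6261326 , -0.03760401,  0.37838011])}
```

View pics/scene0.png

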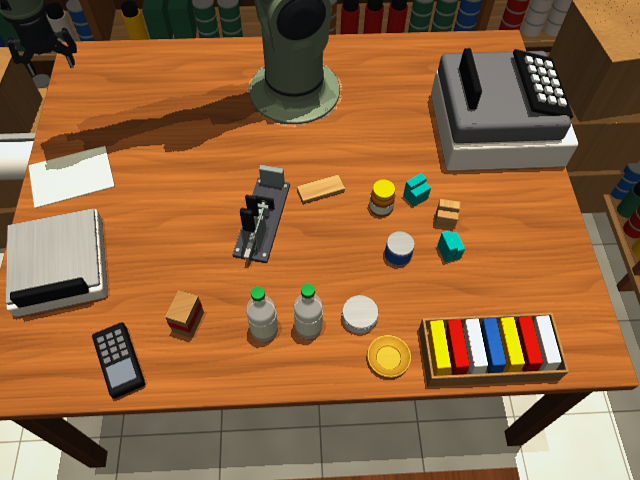

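View pics/top0.png

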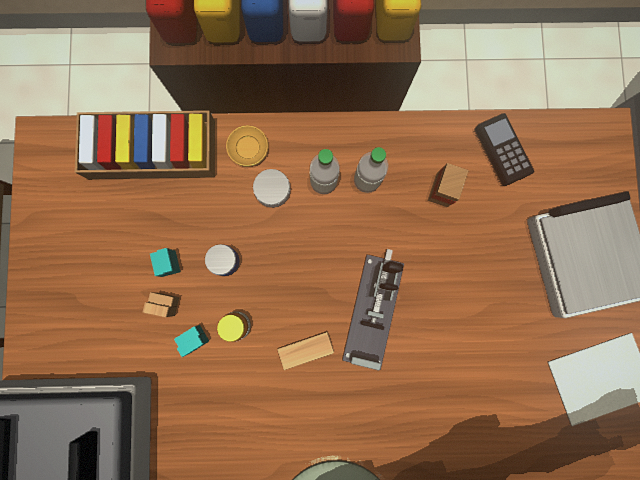

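View pics/wrist0.png

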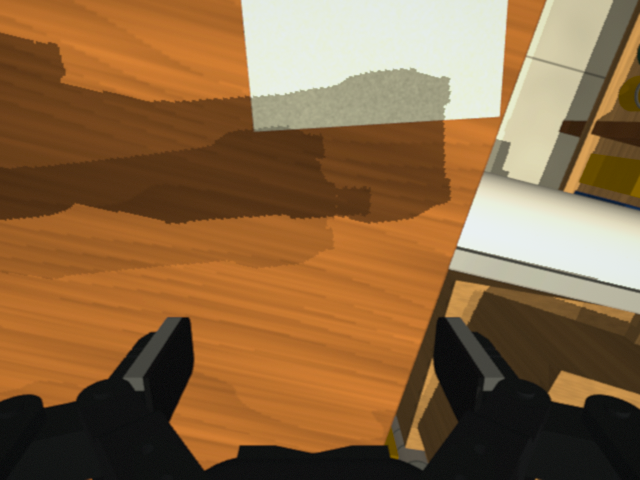

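Run:
```python
import cv2,numpy as np
t=cv2.imread('pics/top0.png');s=cv2.imread('pics/scene0.png')
a=cv2.resize(t[235:385,330:420],None,fx=4,fy=4,interpolation=2)
b=cv2.resize(t[230:365,130:260],None,fx=4,fy=4,interpolation=2)
c=cv2.resize(s[155:275,225:300],None,fx=5,fy=5,interpolation=2)
d=cv2.resize(s[165:275,360:480],None,fx=5,fy=5,interpolation=2)
def pad(x): return cv2.copyMakeBorder(x,0,600-x.shape[0],0,0,0)
cv2.imwrite('pics/z1.png',np.hstack([pad(a),pad(c)])) 
cv2.imwrite('pics/z2.png',b);cv2.imwrite('pics/z3.png',d)
```

```text
(no output)
```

View pics/z1.png

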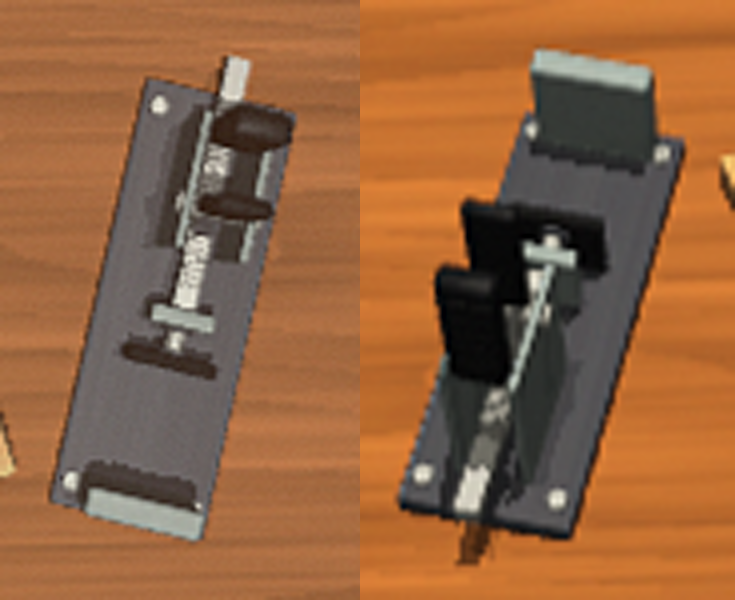

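View pics/z2.png

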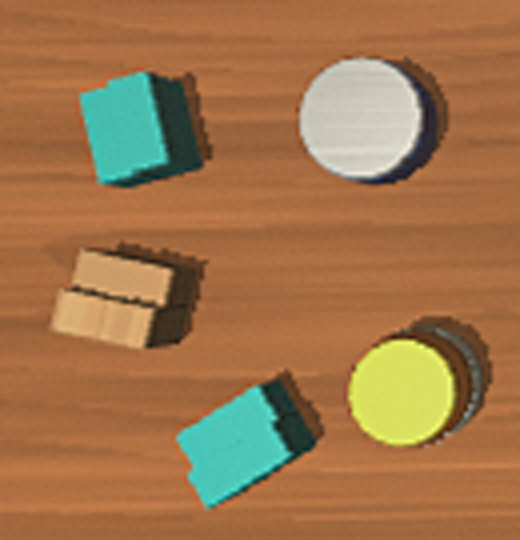

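View pics/z3.png

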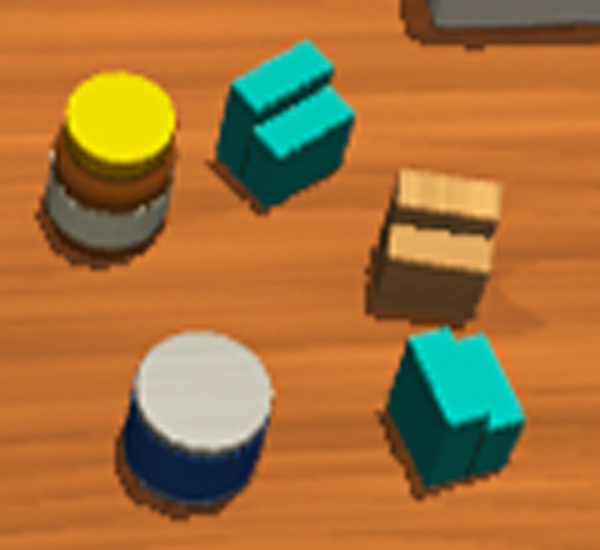

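```bash
cat > h.py <<'E'
import numpy as np
from workcell import telemetry, cams, job, bot
def cast(c,uv,z):
    R,t=np.array(c['R']),np.array(c['t'])
    C=-R.T@t
    d=R.T@np.array([(uv[0]-c['cx'])/c['fx'],(uv[1]-c['cy'])/c['fy'],1])
    return C+d*(z-C[2])/d[2]
def proj(c,X):
    p=np.array(c['R'])@np.array(X)+np.array(c['t'])
    return np.array([c['fx']*p[0]/p[2]+c['cx'],c['fy']*p[1]/p[2]+c['cy']])
E
python3 - <<'E'
from h import *
from scipy.spatial.transform import Rotation as Ro
ct=cams.get_calibration('top');cs=cams.get_calibration('scene');cw=cams.get_calibration('wrist')
T=lambda x,y:(330+x/4,235+y/4); S=lambda x,y:((x-360)/5+225,y/5+155)
B=lambda x,y:(130+x/4,230+y/4); D=lambda x,y:(360+x/5,165+y/5)
print('bed top');[print(cast(ct,T(*p),.012)) for p in[(147,78),(297,115),(50,500)]]
print('scene');[print(cast(cs,S(*p),.012)) for p in[(400,505),(572,535),(525,112),(684,143)]]
print('stop top: top view',[cast(ct,T(*p),.078) for p in[(88,487),(211,508),(86,515),(204,541)]])
print('scene',[cast(cs,S(*p),.078) for p in[(533,65),(652,83),(540,50),(653,68)]])
print('block low top (z48)');
print([cast(ct,B(*p),.048) for p in[(83,249),(174,267),(165,306)]],[cast(cs,D(*p),.048) for p in[(390,225),(493,243),(490,272),(388,258)]])
print('tall z64');
print([cast(ct,B(*p),.064) for p in[(64,288),(158,306),(150,348),(52,329)]],[cast(cs,D(*p),.064) for p in[(400,170),(502,184),(497,220),(392,207)]])
for n,uv in(('tin',(130+361/4,230+120/4,.06)),('jar',(130+402/4,230+392/4,.085))):print(n,cast(ct,uv[:2],uv[2]))
# face top edge
print('face top',[cast(ct,T(*p),.056) for p in[(123,347),(215,373)]])
print('head top',[cast(ct,T(*p),.056) for p in[(150,318),(214,330)]])
o=telemetry.observe();Rt=Ro.from_euler('xyz',o['tool_rot']).as_matrix()
R=np.array(cw['R']);C=-R.T@np.array(cw['t'])
print('cam in tool',Rt.T@(C-o['position']),'fwd',Rt.T@R[2],'right',Rt.T@R[0]);print(Rt)
E
```

```text
bed top
[ 0.59582002 -0.08591138  0.012     ]
[ 0.57253523 -0.17253889  0.012     ]
[ 0.35662329 -0.02322176  0.012     ]
scene
[ 0.57994688 -0.16991955  0.012     ]
[ 0.60115346 -0.08407751  0.012     ]
[ 0.33643303 -0.10837691  0.012     ]
[ 0.36128664 -0.02250695  0.012     ]
stop top: top view [array([ 0.37233186, -0.03966527,  0.078     ]), array([ 0.35988699, -0.10480536,  0.078     ]), array([ 0.35778364, -0.03819286,  0.078     ]), array([ 0.34282982, -0.1004797 ,  0.078     ])]
scene [array([ 0.35645909, -0.09881436,  0.078     ]), array([ 0.37106848, -0.03704163,  0.078     ]), array([ 0.34668561, -0.09517882,  0.078     ]), array([ 0.36123919, -0.03633625,  0.078     ])]
block low top (z48)
[array([0.5182205 , 0.39918775, 0.048     ]), array([0.50727896, 0.34902929, 0.048     ]), array([0.48599996, 0.353687  , 0.048     ])] [array([0.48926663, 0.35501472, 0.048     ]), array([0.50269746, 0.40591494, 0.048     ]), array([0.52019921, 0.40132216, 0.048     ]), array([0.50936175, 0.35085121, 0.048     ])]
tall z64
[array([0.4971399, 0.4032801, 0.064    ]), array([0.48637035, 0
[... 187 characters left out ...]
662, 0.064     ]), array([0.49937118, 0.40521404, 0.064     ]), array([0.48901133, 0.35323084, 0.064     ])]
tin [0.58570824 0.24378018 0.06      ]
jar [0.43884557 0.21663885 0.085     ]
face top [array([ 0.44415655, -0.0627677 ,  0.056     ]), array([ 0.42898078, -0.11281158,  0.056     ])]
head top [array([ 0.45957579, -0.07809224,  0.056     ]), array([ 0.45229425, -0.11308815,  0.056     ])]
cam in tool [ 0.07647509  0.00114194 -0.1249181 ] fwd [-0.29690362  0.00126226  0.95490662] right [ 1.14215620e-05  9.99999131e-01 -1.31831224e-03]
[[ 9.71151293e-01  2.38464062e-01 -2.40624399e-04]
 [ 2.38464179e-01 -9.71150974e-01  7.88330066e-04]
 [-4.56942294e-05 -8.22968063e-04 -9.99999660e-01]]
```

```bash
cat >> h.py <<'E'
from scipy.spatial.transform import Rotation as Ro
def Rt(yaw): return Ro.from_euler('xyz',[np.pi,0,yaw])
CO=np.array([.5205,-.1107]);CY=2.887
def clampw(x,y):
    return CO+x*np.array([np.cos(CY),np.sin(CY)])+y*np.array([-np.sin(CY),np.cos(CY)])
def inclamp(p):
    d=np.array(p[:2])-CO; return np.array([d@[np.cos(CY),np.sin(CY)],d@[-np.sin(CY),np.cos(CY)]])
def chain(wps,p=None,R=None):
    o=telemetry.observe()
    if p is None:p=o['position']
    if R is None:R=Ro.from_euler('xyz',o['tool_rot'])
    for w in wps:
        R2=Rt(w[3]);d=R.inv().apply(np.array(w[:3])-p)/.15;r=(R.inv()*R2).as_rotvec()/(np.pi/4)
        print(w,'->',d.round(3),r.round(3),'mm',round(150*np.linalg.norm(d)))
        p=np.array(w[:3]);R=R2
E
python3 - <<'E'
from h import *
chain([(.28,-.51,.25,.95),(.40,-.40,.25,1.6),(.48,-.27,.25,2.25),(.51,-.12,.25,2.85),(.52,.02,.25,2.93),(.52,.16,.25,2.93),(.51,.30,.25,2.93),(.493,.3795,.2,2.93)])
E
```

```text
(0.28, -0.51, 0.25, 0.95) -> [ 1.002 -0.418 -0.014] [-0.001 -0.    -0.903] mm 163
(0.4, -0.4, 0.25, 1.6) -> [1.062 0.224 0.   ] [ 0.     0.    -0.828] mm 163
(0.48, -0.27, 0.25, 2.25) -> [0.851 0.558 0.   ] [ 0.     0.    -0.828] mm 153
(0.51, -0.12, 0.25, 2.85) -> [0.652 0.784 0.   ] [ 0.     0.    -0.764] mm 153
(0.52, 0.02, 0.25, 2.93) -> [0.204 0.913 0.   ] [-0.     0.    -0.102] mm 140
(0.52, 0.16, 0.25, 2.93) -> [0.196 0.913 0.   ] [0. 0. 0.] mm 140
(0.51, 0.3, 0.25, 2.93) -> [0.261 0.899 0.   ] [0. 0. 0.] mm 140
(0.493, 0.3795, 0.2, 2.93) -> [0.222 0.494 0.333] [0. 0. 0.] mm 95
```

>>> {"fn": "arm_command", "kwargs": {"deltas": [[1,1,-0.4,0,0,0,-0.9],[1,1,-0.4,0,0,0,-0.9],[1,1,-0.4,0,0,0,-0.9],[1,1,-0.4,0,0,0,-0.9]]}}

```text
clock: 0.65
position: [0.2833, -0.5109, 0.2483]
tool_rot: [3.141, -0.001, 0.958]
force: [-0.6, -0.8, 1.1]
grip_width: 0.0852
```

>>> {"fn": "arm_command", "kwargs": {"deltas": [[1,1,0.2,0,0,0,-0.83],[1,1,0.2,0,0,0,-0.83],[1,1,0.2,0,0,0,-0.83],[1,1,0.2,0,0,0,-0.83]]}}

```text
clock: 1.15
position: [0.3942, -0.4066, 0.2483]
tool_rot: [3.141, -0.001, 1.608]
force: [-0.6, -1.1, 0.7]
grip_width: 0.0851
```

>>> {"fn": "arm_command", "kwargs": {"deltas": [[1,0.85,0.56,0,0,0,-0.83],[1,0.85,0.56,0,0,0,-0.83],[1,0.85,0.56,0,0,0,-0.83],[1,0.85,0.56,0,0,0,-0.83]]}}

```text
clock: 1.65
position: [0.4738, -0.2764, 0.2483]
tool_rot: [3.141, -0.0, 2.26]
force: [-0.1, -0.3, 0.5]
grip_width: 0.0853
```

>>> {"fn": "arm_command", "kwargs": {"deltas": [[1,0.65,0.78,0,0,0,-0.76],[1,0.65,0.78,0,0,0,-0.76],[1,0.65,0.78,0,0,0,-0.76],[1,0.65,0.78,0,0,0,-0.76]]}}

```text
clock: 2.15
position: [0.5025, -0.1274, 0.2484]
tool_rot: [3.141, -0.0, 2.854]
force: [0.4, -1.3, -0.1]
grip_width: 0.0852
```

Run:
```python
from h import *
import cv2,pickle
c=cams.get_calibration('wrist');o=telemetry.observe()
im=cams.grab_frame('wrist');cv2.imwrite('pics/w1.png',im);pickle.dump(c,open('w1.pkl','wb'))
print(o['position'],o['tool_rot'])
chain([(.52,.02,.25,2.93),(.52,.16,.25,2.93),(.51,.30,.25,2.93),(.493,.3795,.2,2.93)])
```

```text
[ 0.50246496 -0.12736367  0.24835554] [ 3.14096813e+00 -5.05577797e-05  2.85441762e+00]
(0.52, 0.02, 0.25, 2.93) -> [ 0.17   0.986 -0.012] [ 0.  -0.  -0.1] mm 150
(0.52, 0.16, 0.25, 2.93) -> [0.196 0.913 0.   ] [0. 0. 0.] mm 140
(0.51, 0.3, 0.25, 2.93) -> [0.261 0.899 0.   ] [0. 0. 0.] mm 140
(0.493, 0.3795, 0.2, 2.93) -> [0.222 0.494 0.333] [0. 0. 0.] mm 95
```

View pics/w1.png

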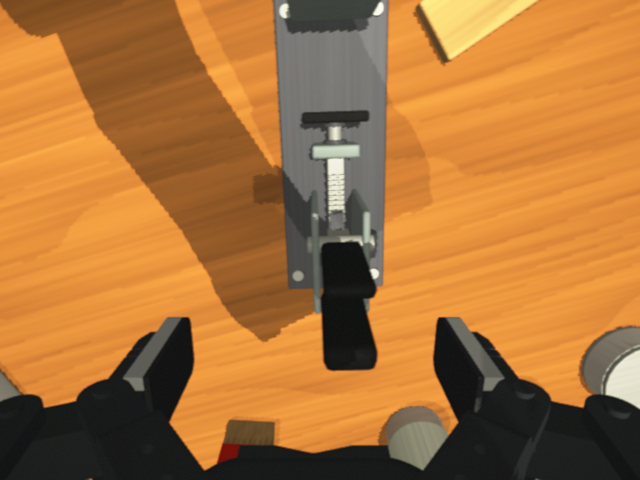

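Run:
```python
from h import *
import pickle
c=pickle.load(open('w1.pkl','rb'))
q=lambda n,uv,z:print(n,(inclamp(cast(c,uv,z))*1e3).round(1))
q('bed cornerL(-70,-45?)',(290,288),.012);q('bedR',(382,284),.012)
q('bed edge L',(276,30),.012);q('bed edge R',(386,60),.012);q('bed edge R low',(383,250),.012);q('bed L low',(286,200),.012)
q('face front top L',(302,113),.056);q('face R',(368,112),.056)
q('face back',(335,123),.056)
q('head front',(335,145),.056);q('head back',(335,158),.056)
q('trig L top front',(322,243),.18);q('trig R',(366,243),.18)
q('grip back',(350,368),.18)
q('stop base',(330,22),.012)
for X in[(158,32,.012),(158,-32,.012),(-70,45,.012),(-70,-45,.012),(5,14,.18),(5,-14,.18)]:
    w=clampw(X[0]/1e3,X[1]/1e3);print(X,proj(c,[*w,X[2]]).round(1))
```

```text
bed cornerL(-70,-45?) [-68.   46.2]
bedR [-66.7 -40.7]
bed edge L [152.5  46.4]
bed edge R [127.9 -40.7]
bed edge R low [-32.9 -41.1]
bed L low [16.5 45.6]
face front top L [89.3 27.3]
face R [ 88.4 -21. ]
face back [81.4  3.3]
head front [65.6  3.5]
head back [56.1  3.7]
trig L top front [27.8 16.7]
trig R [27.1 -4.8]
grip back [-43.3   3.5]
stop base [156.7   3.7]
(158, 32, 0.012) [293.9  21.5]
(158, -32, 0.012) [375.7  18.5]
(-70, 45, 0.012) [291.4 290. ]
(-70, -45, 0.012) [386.5 287.1]
(5, 14, 0.18) [328.5 285.8]
(5, -14, 0.18) [384.  284.2]
```

>>> {"fn": "arm_command", "kwargs": {"deltas": [[1,0.17,1,0,0,0,-0.1],[1,0.17,1,0,0,0,-0.1],[1,0.17,1,0,0,0,-0.1]]}}

```text
clock: 2.58
position: [0.5212, 0.0236, 0.2484]
tool_rot: [3.141, 0.0, 2.926]
force: [1.1, -1.3, -0.4]
grip_width: 0.0849
```

>>> {"fn": "arm_command", "kwargs": {"deltas": [[1,0.2,0.91,0,0,0,0],[1,0.2,0.91,0,0,0,0],[1,0.2,0.91,0,0,0,0]]}}

```text
clock: 2.95
position: [0.5206, 0.1643, 0.2483]
tool_rot: [3.14, -0.0, 2.928]
force: [0.5, -1.0, 0.1]
grip_width: 0.0852
```

>>> {"fn": "arm_command", "kwargs": {"deltas": [[1,0.26,0.9,0,0,0,0],[1,0.26,0.9,0,0,0,0],[1,0.26,0.9,0,0,0,0]]}}

```text
clock: 3.32
position: [0.511, 0.3041, 0.2481]
tool_rot: [3.141, -0.001, 2.928]
force: [-0.2, -0.5, -0.5]
grip_width: 0.0856
```

Run:
```python
from h import *
import cv2,pickle
c=cams.get_calibration('wrist');o=telemetry.observe()
im=cams.grab_frame('wrist');cv2.imwrite('pics/w2.png',im);pickle.dump(c,open('w2.pkl','wb'))
print(o['position'],o['tool_rot'])
for X in[(.493,.3795,0)]: print(proj(c,X))
```

```text
[0.51098391 0.30414181 0.24805677] [ 3.14081273e+00 -8.70438913e-04  2.92761740e+00]
[392.73659967 163.25236244]
```

View pics/w2.png

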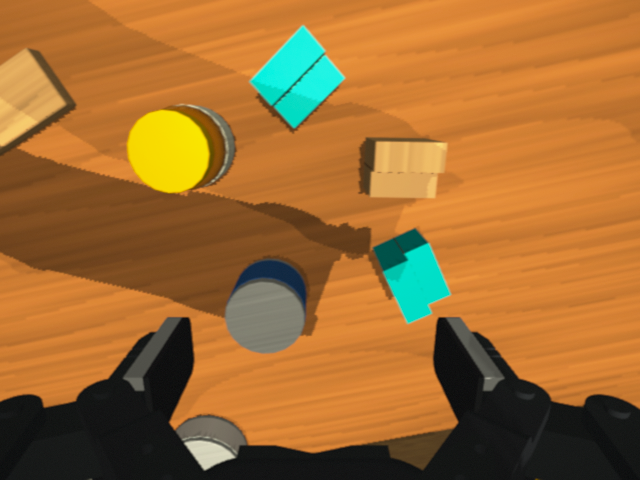

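```bash
sed -i 's/CO=np.array.*;CY/CO=np.array([.520,-.1126]);CY/' h.py
python3 - <<'E'
from h import *
import pickle,cv2
c=pickle.load(open('w2.pkl','rb'))
im=cv2.imread('pics/w2.png');h=cv2.cvtColor(im,cv2.COLOR_BGR2HSV)
cv2.imwrite('pics/z4.png',cv2.resize(im[120:215,345:465],None,fx=6,fy=6,interpolation=2))
E
```

```text
(no output)
```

View pics/z4.png

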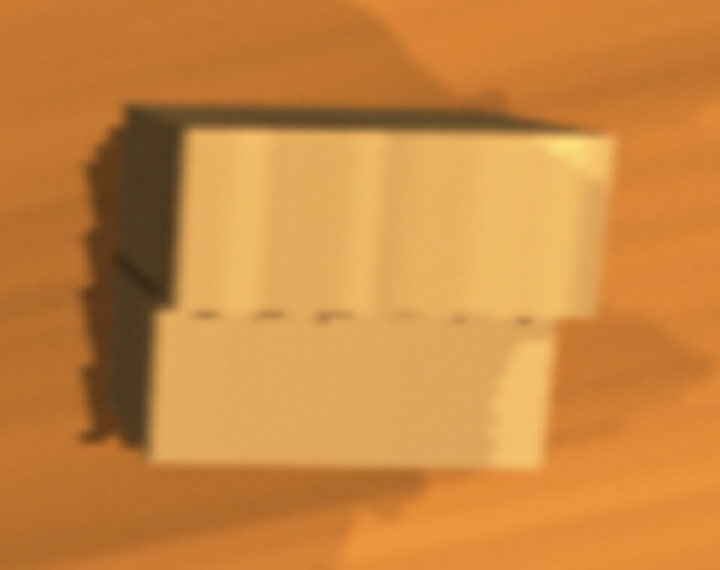

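Run:
```python
from h import *
import pickle
c=pickle.load(open('w2.pkl','rb'))
Z=lambda x,y:(345+x/6,120+y/6)
t=np.array([cast(c,Z(*p),.064)[:2] for p in[(186,128),(614,135),(597,318),(173,308)]])
l=np.array([cast(c,Z(*p),.048)[:2] for p in[(155,312),(556,320),(544,469),(148,462)]])
for n,a in(('tall',t),('low',l)):
    v=a[0]-a[1]+a[3]-a[2]; w=a[3]-a[0]+a[2]-a[1]
    print(n,a.mean(0),'len',np.linalg.norm(v)/2,np.linalg.norm(w)/2,'ang',np.arctan2(*v[::-1]),np.arctan2(*w[::-1]))
ex=np.array([np.cos(-.21),np.sin(-.21)])
print(t.mean(0)+.011*ex,l.mean(0)-.011*ex)
```

```text
tall [0.48198933 0.38252854] len 0.05222027316539238 0.021849729587732694 ang -1.8043537579300977 -0.22819133351456036
low [0.50465202 0.37731743] len 0.05240399986826005 0.01969728851771697 ang -1.8034818963425205 -0.212767947114063
[0.49274767 0.38023548] [0.49389368 0.37961049]
```

Run:
```python
from h import *
chain([(.4932,.3798,.13,2.915),(.4932,.3798,.034,2.915)])
```

```text
(0.4932, 0.3798, 0.13, 2.915) -> [0.223 0.467 0.787] [ 0.001 -0.001  0.016] mm 141
(0.4932, 0.3798, 0.034, 2.915) -> [ 0.   -0.    0.64] [0. 0. 0.] mm 96
```

>>> {"fn": "arm_command", "kwargs": {"deltas": [[1,0.223,0.467,0.3,0,0,0.016],[1,0.223,0.467,0.787,0,0,0.016],[1,0.223,0.467,0.787,0,0,0.016],[1,0.223,0.467,0.787,0,0,0.016]]}}

```text
clock: 3.88
position: [0.494, 0.375, 0.1285]
tool_rot: [-3.138, -0.002, 2.912]
force: [-0.2, 0.1, 0.6]
grip_width: 0.0855
```

>>> {"fn": "arm_command", "kwargs": {"deltas": [[1,0,0,0.3,0,0,0],[1,0,0,0.5,0,0,0],[1,0,0,0.64,0,0,0],[1,0,0,0.64,0,0,0],[1,0,0,0.64,0,0,0]]}}

```text
clock: 4.5
position: [0.4947, 0.3773, 0.0357]
tool_rot: [3.14, 0.001, 2.914]
force: [-0.3, 0.1, 0.1]
grip_width: 0.0851
```

>>> {"fn": "arm_command", "kwargs": {"deltas": [[-0.1,0,0,0,0,0,0],[-0.1,0,0,0,0,0,0],[-0.1,0,0,0,0,0,0],[-0.1,0,0,0,0,0,0],[-0.1,0,0,0,0,0,0],[-0.1,0,0,0,0,0,0]], "newtons": 30}}

```text
clock: 5.25
position: [0.4942, 0.3774, 0.0351]
tool_rot: [3.141, 0.001, 2.914]
force: [0.3, -0.7, 7.9]
grip_width: 0.0518
```

>>> {"fn": "arm_command", "kwargs": {"deltas": [[-0.1,0,0,-0.2,0,0,0],[-0.1,0,0,-0.6,0,0,0],[-0.1,0,0,-1,0,0,0],[-0.1,0,0,-1,0,0,0]]}}

```text
clock: 5.75
position: [0.495, 0.3785, 0.1889]
tool_rot: [3.137, 0.004, 2.914]
force: [-0.8, 0.3, -1.7]
grip_width: 0.0515
```

Run:
```python
from h import *
import cv2,pickle
cv2.imwrite('pics/w3.png',cams.grab_frame('wrist'));o=telemetry.observe();print(o['position'],o['force'],o['grip_width'],o['qpos'])
b=clampw(.124,0);print(b)
chain([(.50,.24,.19,2.9),(.50,.1,.19,2.887),(.47,-.02,.19,2.887),(*b,.15,2.887),(*b,.1,2.887),(*b,.05,2.887)])
```

```text
[0.49446124 0.3774416  0.18627593] [ 1.04655241 -1.26136982 -2.85409339] 0.05142905101075118 [-0.2512617   0.68953597 -0.76604823  1.64146748  0.5415727   1.0310101
  0.15498696]
[ 0.39999702 -0.08137045]
(0.5, 0.24, 0.19, 2.9) -> [-0.243 -0.884 -0.026] [0.003 0.003 0.018] mm 138
(0.5, 0.1, 0.19, 2.887) -> [-0.223 -0.906 -0.   ] [ 0.    -0.     0.017] mm 140
(0.47, -0.02, 0.19, 2.887) -> [-0.008 -0.825 -0.   ] [0. 0. 0.] mm 124
(np.float64(0.39999702013357513), np.float64(-0.0813704495200712), 0.15, 2.887) -> [ 0.349 -0.513  0.267] [0. 0. 0.] mm 101
(np.float64(0.39999702013357513), np.float64(-0.0813704495200712), 0.1, 2.887) -> [ 0.    -0.     0.333] [0. 0. 0.] mm 50
(np.float64(0.39999702013357513), np.float64(-0.0813704495200712), 0.05, 2.887) -> [ 0.    -0.     0.333] [0. 0. 0.] mm 50
```

View pics/w3.png

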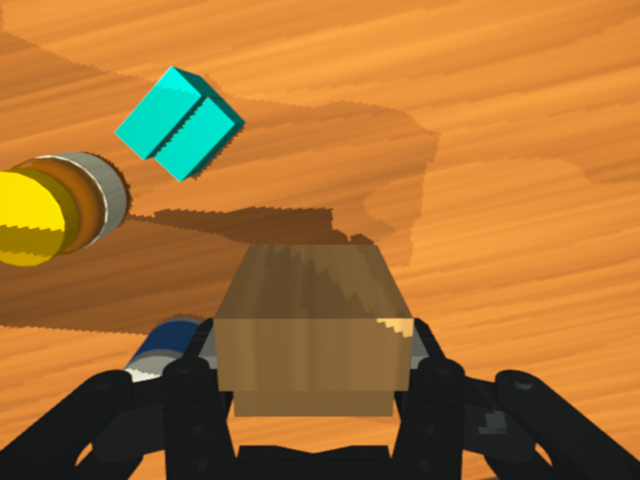

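>>> {"fn": "arm_command", "kwargs": {"deltas": [[-0.1,-0.24,-0.88,0,0,0,0.018],[-0.1,-0.24,-0.88,0,0,0,0.018],[-0.1,-0.24,-0.88,0,0,0,0.018],[-0.1,-0.24,-0.88,0,0,0,0.018]]}}

```text
clock: 6.3
position: [0.4991, 0.2397, 0.1836]
tool_rot: [-3.141, -0.001, 2.899]
force: [0.2, 0.5, -2.1]
grip_width: 0.0517
```

>>> {"fn": "arm_command", "kwargs": {"deltas": [[-0.1,-0.22,-0.9,0,0,0,0.017],[-0.1,-0.22,-0.9,0,0,0,0.017],[-0.1,-0.22,-0.9,0,0,0,0.017],[-0.1,-0.22,-0.9,0,0,0,0.017]]}}

```text
clock: 6.8
position: [0.499, 0.1022, 0.1841]
tool_rot: [3.141, -0.0, 2.887]
force: [0.7, 0.8, -1.7]
grip_width: 0.0517
```

>>> {"fn": "arm_command", "kwargs": {"deltas": [[-0.1,0,-0.82,0,0,0,0],[-0.1,0,-0.82,0,0,0,0],[-0.1,0,-0.82,0,0,0,0],[-0.1,0,-0.82,0,0,0,0]]}}

```text
clock: 7.3
position: [0.4686, -0.0155, 0.1844]
tool_rot: [3.14, 0.0, 2.889]
force: [0.6, 0.8, -0.9]
grip_width: 0.0516
```

>>> {"fn": "arm_command", "kwargs": {"deltas": [[-0.1,0.2,-0.3,0,0,0,0],[-0.1,0.35,-0.51,0,0,0,0],[-0.1,0.35,-0.51,0.2,0,0,0],[-0.1,0.35,-0.51,0.27,0,0,0],[-0.1,0.35,-0.51,0.27,0,0,0]]}}

```text
clock: 7.92
position: [0.3984, -0.0766, 0.1436]
tool_rot: [3.141, -0.001, 2.89]
force: [-0.1, -0.6, -1.2]
grip_width: 0.0516
```

Run:
```python
from h import *
import cv2,pickle
c=cams.get_calibration('wrist')
cv2.imwrite('pics/w4.png',cams.grab_frame('wrist'));o=telemetry.observe();print(o['position'],o['tool_rot'],o['force'],o['grip_width'],o['qpos'])
pickle.dump(c,open('w4.pkl','wb'))
cv2.imwrite('pics/t4.png',cv2.resize(cams.grab_frame('top')[235:385,330:420],None,fx=4,fy=4,interpolation=2))
print(inclamp(o['position']))
b=clampw(.124,0);print(b)
chain([(*b,.1,2.887),(*b,.05,2.887)])
```

```text
[ 0.39857581 -0.07687842  0.14401471] [ 3.14073359e+00 -1.70700971e-04  2.88956401e+00] [ 0.27763113  0.45822375 -2.01962664] 0.05174480708825772 [ 0.67840302  0.44981693 -0.78602167  2.21511007  0.52029318  0.66513389
  0.83994222]
[ 0.12650672 -0.0039893 ]
[ 0.39999702 -0.08137045]
(np.float64(0.39999702013357513), np.float64(-0.0813704495200712), 0.1, 2.887) -> [-0.016 -0.024  0.295] [0.001 0.    0.002] mm 44
(np.float64(0.39999702013357513), np.float64(-0.0813704495200712), 0.05, 2.887) -> [ 0.    -0.     0.333] [0. 0. 0.] mm 50
```

View pics/w4.png

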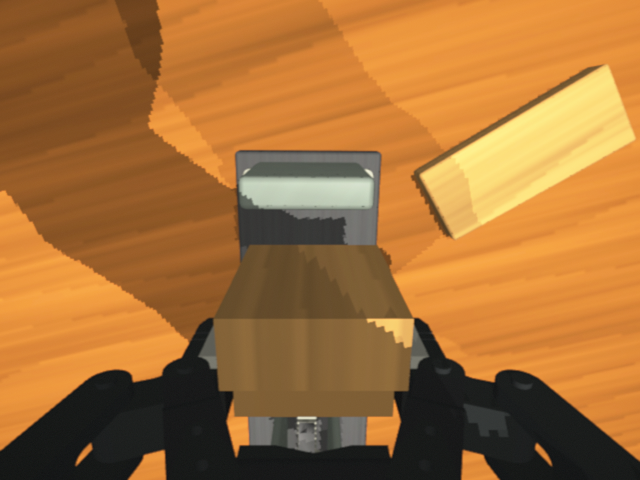

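View pics/t4.png

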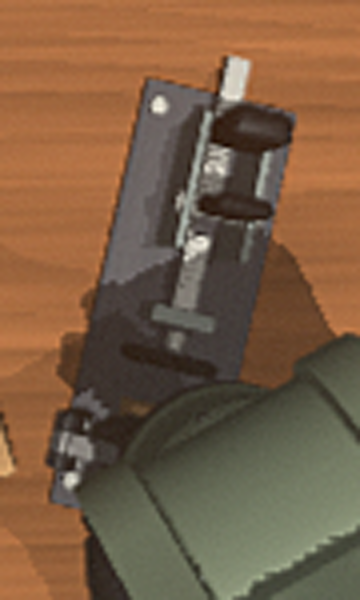

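Run:
```python
from h import *
import pickle
c=pickle.load(open('w4.pkl','rb'))
q=lambda n,uv,z:print(n,(inclamp(cast(c,uv,z))*1e3).round(1))
q('stop front L',(238,208),.078);q('stop front R',(373,208),.078);q('stop back',(306,177),.078)
q('bed end',(306,151),.012)
q('blk bottom L',(247,245),.109);q('blk bottom R',(376,245),.109);q('top',(313,318),.173)
```

```text
stop front L [159.4  32. ]
stop front R [159.6 -31.4]
stop back [1.741e+02 1.000e-01]
bed end [180.4   1.2]
blk bottom L [151.   23.4]
blk bottom R [151.1 -28.7]
top [151.6  -3.3]
```

>>> {"fn": "arm_command", "kwargs": {"deltas": [[-0.1,-0.02,-0.019,0.1,0,0,0],[-0.1,-0.02,-0.019,0.3,0,0,0],[-0.1,-0.02,-0.019,0.5,0,0,0],[-0.1,-0.02,-0.019,0.6,0,0,0],[-0.1,-0.02,-0.019,0.62,0,0,0],[-0.1,-0.02,-0.019,0.62,0,0,0],[-0.1,-0.02,-0.019,0.62,0,0,0]]}}

```text
clock: 8.9
position: [0.4005, -0.082, 0.0515]
tool_rot: [3.142, 0.001, 2.887]
force: [-0.6, -0.1, -1.8]
grip_width: 0.052
```

>>> {"fn": "arm_command", "kwargs": {"deltas": [[-0.1,0,0,0.01,0,0,0],[-0.1,0,0,0.02,0,0,0],[-0.1,0,0,0.025,0,0,0],[-0.1,0,0,0.025,0,0,0]]}}

```text
clock: 9.4
position: [0.4, -0.082, 0.0471]
tool_rot: [-3.141, 0.0, 2.887]
force: [-1.2, -0.9, 4.5]
grip_width: 0.0517
```

Run:
```python
from h import *
import cv2,pickle
c=cams.get_calibration('wrist');pickle.dump(c,open('w5.pkl','wb'))
cv2.imwrite('pics/w5.png',cams.grab_frame('wrist'));o=telemetry.observe();print(o['position'],o['force'],inclamp(o['position']))
```

```text
[ 0.40002982 -0.08195371  0.04708181] [-1.05415677 -0.56053757  4.33773527] [0.12382136 0.0005562 ]
```

View pics/w5.png

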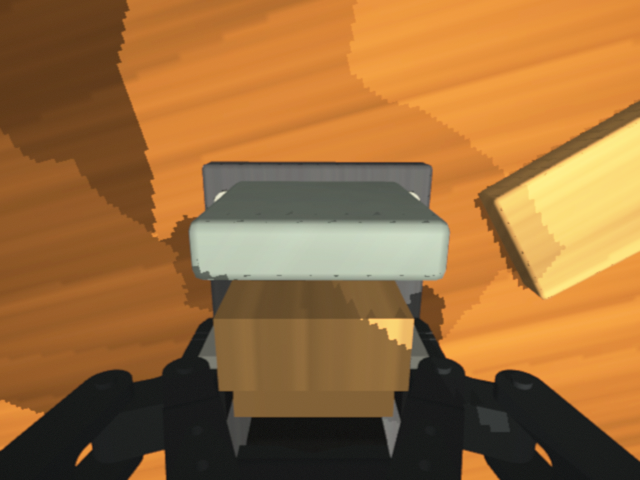

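>>> {"fn": "arm_command", "kwargs": {"deltas": [[0.4,0,0,0,0,0,0],[0.8,0,0,0,0,0,0],[0.8,0,0,0,0,0,0],[0.8,0,0,0,0,0,0]]}}

```text
clock: 9.95
position: [0.4, -0.0819, 0.047]
tool_rot: [3.142, -0.0, 2.887]
force: [-0.7, -0.5, -0.4]
grip_width: 0.0773
```

>>> {"fn": "arm_command", "kwargs": {"deltas": [[0.8,0,0,-0.2,0,0,0],[0.8,0,0,-0.5,0,0,0],[0.8,0,0,-0.8,0,0,0],[0.8,0,0,-1,0,0,0],[0.8,0,0,-1,0,0,0]]}}

```text
clock: 10.58
position: [0.4008, -0.0824, 0.1986]
tool_rot: [-3.141, 0.003, 2.886]
force: [-0.3, 0.1, -0.9]
grip_width: 0.077
```

Run:
```python
from h import *
import cv2,pickle
c=cams.get_calibration('wrist');pickle.dump(c,open('w6.pkl','wb'))
cv2.imwrite('pics/w6.png',cams.grab_frame('wrist'));o=telemetry.observe();print(o['position'],o['force'],inclamp(o['position']))
b=clampw(.06,0);chain([(*b,.22,2.887)])
```

```text
[ 0.40022211 -0.08234322  0.19744392] [-0.08258658 -0.44162369 -0.33077874] [0.12353717 0.00088473]
(np.float64(0.461934042000117), np.float64(-0.09748892718713123), 0.22, 2.887) -> [-0.424  0.006 -0.15 ] [-0.001  0.002 -0.001] mm 67
```

View pics/w6.png

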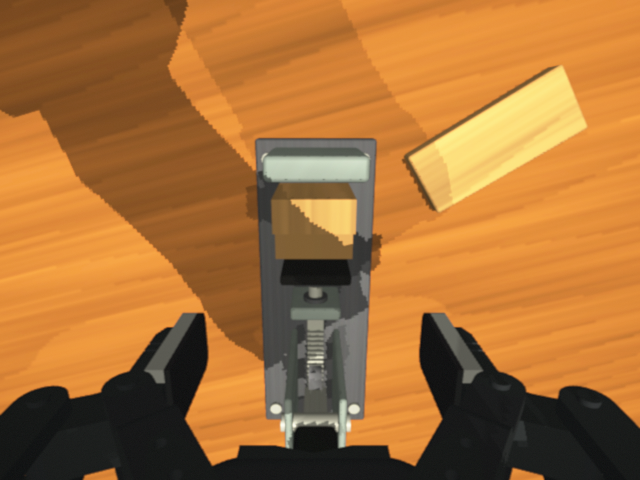

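>>> {"fn": "arm_command", "kwargs": {"deltas": [[-1,-0.2,0,-0.15,0,0,0],[-1,-0.42,0,-0.15,0,0,0],[-1,-0.42,0,-0.15,0,0,0],[-1,-0.45,0,0.1,0,0,0],[-1,-0.5,0.006,0.35,0,0,0],[-1,-0.5,0.006,0.35,0,0,0],[-1,-0.5,0.006,0.35,0,0,0]], "newtons": 60}}

```text
clock: 11.5
position: [0.4726, -0.0995, 0.1452]
tool_rot: [3.141, -0.0, 2.888]
force: [0.2, -0.0, 0.0]
grip_width: -0.0003
```

```bash
cat > look.py <<'E'
from h import *
import cv2,pickle,sys
n=sys.argv[1]
c=cams.get_calibration('wrist');pickle.dump(c,open(n+'.pkl','wb'))
cv2.imwrite(f'pics/{n}.png',cams.grab_frame('wrist'));o=telemetry.observe();p=inclamp(o['position'])
e=[np.cos(CY),np.sin(CY)]
print(o['clock'],'clamp xy mm',(p*1e3).round(1),'z',o['position'][2].round(4),'Fx_clamp',(o['force'][:2]@e).round(2),o['grip_width'])
E
python3 look.py p0
```

```text
11.55 clamp xy mm [48.8 -0.6] z 0.1456 Fx_clamp 0.15 -0.0001932259033215925
```

View pics/p0.png

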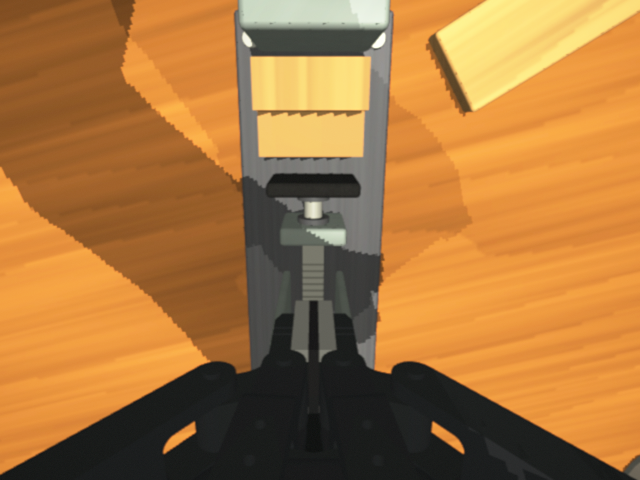

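>>> {"fn": "arm_command", "kwargs": {"deltas": [[-1,-0.1,0,0,0,0,0],[-1,-0.18,0,0,0,0,0],[-1,-0.2,0,0,0,0,0],[-1,-0.23,0,0,0,0,0],[-1,-0.25,0,0,0,0,0],[-1,-0.25,0,0,0,0,0]]}}

```text
clock: 12.3
position: [0.5086, -0.1092, 0.1444]
tool_rot: [-3.141, -0.001, 2.887]
force: [-5.6, 1.1, 4.9]
grip_width: -0.0001
```

```bash
python3 look.py p1
```

```text
12.35 clamp xy mm [11.9 -0.4] z 0.1444 Fx_clamp 6.13 -0.00010807673084835048
```

View pics/p1.png

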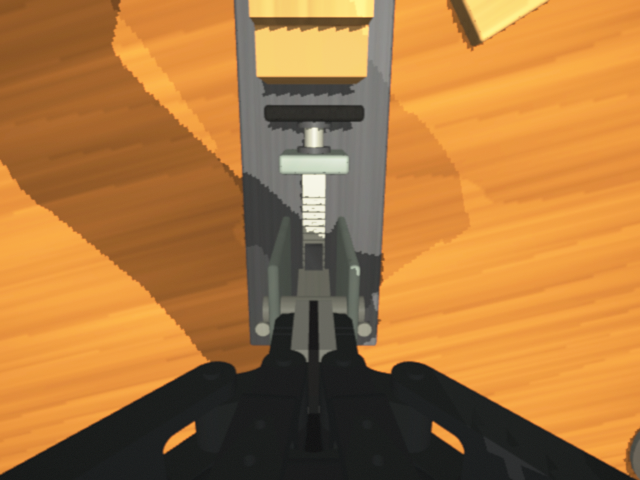

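```bash
cat > jaw.py <<'E'
from h import *
import cv2,pickle,sys
for n in sys.argv[1:]:
    c=pickle.load(open(n+'.pkl','rb'));g=cv2.cvtColor(cv2.imread(f'pics/{n}.png'),cv2.COLOR_BGR2GRAY).astype(float)
    out=[]
    # face band: darkest (<35) in cols 290-300 & 328-338
    vs=[]
    for cols in((286,298),(330,342)):
        pr=g[:,cols[0]:cols[1]].mean(1); dark=pr<32
        # first dark run >=8 in rows<260
        v=0
        while v<260:
            if dark[v]:
                e=v
                while dark[e]: e+=1
                if e-v>=6: vs.append((v,e));break
                v=e
            v+=1
    x=[inclamp(cast(c,(314,v[0]-.5),.056))[0]*1e3 for v in vs]
    print(n,'face rows',vs,'face x',np.round(x,1),'raw profile rows:')
    print('  ',[int(a) for a in g[95:200,286:298].mean(1)] if '-v' in sys.argv else '')
E
python3 jaw.py p0 p1
```

```text
p0 face rows [(175, 183), (175, 184)] face x [94.3 94.3] raw profile rows:
   
p1 face rows [] face x [] raw profile rows:
```

```bash
cat > zz.py <<'E'
from h import *
import cv2,sys
ims=[cv2.imread(f'pics/{n}.png') for n in sys.argv[1:]]
a=np.hstack([cv2.resize(i[60:260,250:380],None,fx=3,fy=3,interpolation=2) for i in ims]);cv2.imwrite('pics/zz_'+'_'.join(sys.argv[1:])+'.png',a)
E
python3 zz.py p0 p1
```

```text
(no output)
```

View pics/zz_p0_p1.png

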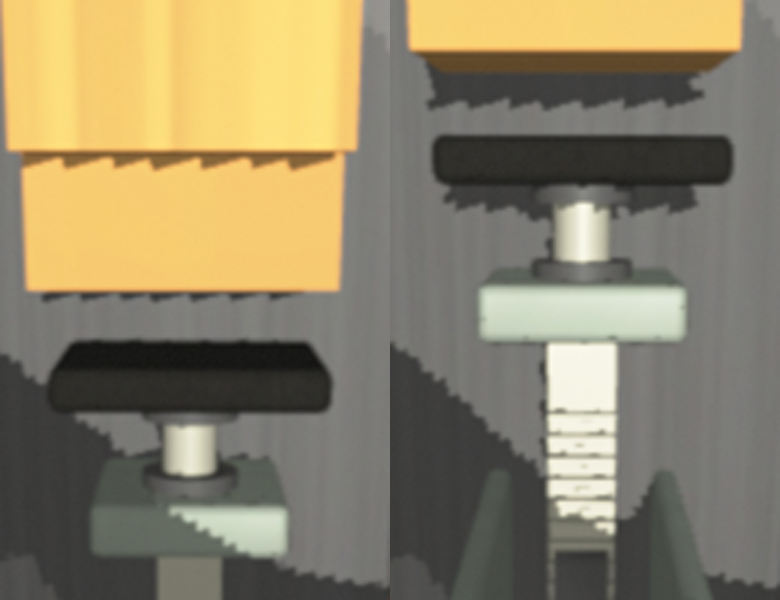

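```bash
cat > m.py <<'E'
from h import *
import pickle,sys
# usage: m.py name facefront faceback headfront headback (zoom rows)
n=sys.argv[1];c=pickle.load(open(n+'.pkl','rb'))
r=[inclamp(cast(c,(314,60+float(v)/3),.056))[0]*1e3 for v in sys.argv[2:6]]
print(n,np.round(r,1),'head->face gap (16 free):',round(r[1]-r[2],1))
if len(sys.argv)>6: print('block low edge',inclamp(cast(c,(314,60+float(sys.argv[6])/3),.060))[0]*1e3)
E
python3 m.py p0 368 410 506 556 290;python3 m.py p1 136 184 283 341 51
```

```text
p0 [90.1 82.8 65.4 56. ] head->face gap (16 free): 17.4
block low edge 103.72293662227611
p1 [91.  83.5 67.4 57.7] head->face gap (16 free): 16.0
block low edge 103.55585710109327
```

>>> {"fn": "arm_command", "kwargs": {"deltas": [[-1,-0.02,0,0,0,0,0],[-1,-0.04,0,0,0,0,0],[-1,-0.06,0,0,0,0,0],[-1,-0.06,0,0,0,0,0]]}}

```text
clock: 12.85
position: [0.5163, -0.1113, 0.1438]
tool_rot: [-3.141, -0.004, 2.887]
force: [-9.0, 2.7, -0.9]
grip_width: 0.0
```

```bash
python3 look.py p2; python3 zz.py p2
```

```text
12.9 clamp xy mm [ 3.9 -0.3] z 0.1438 Fx_clamp 8.56 5.7440201285689673e-05
```

View pics/zz_p2.png

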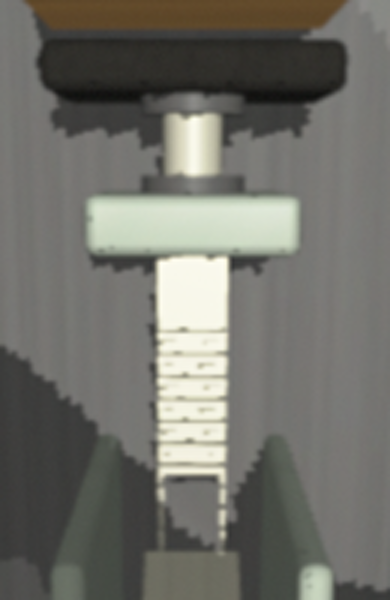

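>>> {"fn": "arm_command", "kwargs": {"deltas": [[-1,-0.02,0,0,0,0,0],[-1,-0.03,0,0,0,0,0],[-1,-0.03,0,0,0,0,0]]}}

```text
clock: 13.28
position: [0.5174, -0.1116, 0.1433]
tool_rot: [-3.139, -0.01, 2.888]
force: [-34.0, 10.3, 15.9]
grip_width: 0.0
```

```bash
python3 m.py p2 42 93 196 252;  python3 look.py p3; python3 zz.py p3
```

```text
p2 [97.4 89.7 73.7 64.7] head->face gap (16 free): 16.0
13.325 clamp xy mm [ 2.8 -0.3] z 0.1433 Fx_clamp 34.18 -5.394348023662448e-05
```

View pics/zz_p3.png

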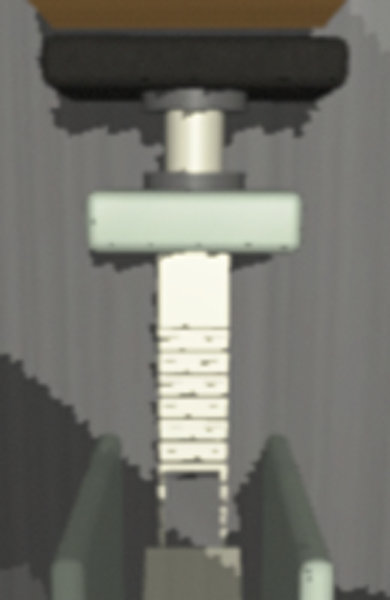

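>>> {"fn": "arm_command", "kwargs": {"deltas": [[-1,0.1,0,0,0,0,0],[-1,0.18,0,0,0,0,0],[-1,0.18,0,0,0,0,0],[-1,0.18,0,0,0,0,0],[-1,0.14,0,0,0,0,0],[-1,0.1,0,0,0,0,0],[-1,0.07,0,0,0,0,0],[-1,0.045,0,0,0,0,0]]}}

```text
clock: 14.32
position: [0.5149, -0.111, 0.144]
tool_rot: [-3.141, -0.003, 2.887]
force: [-10.0, 2.5, 0.9]
grip_width: -0.0003
```

```bash
python3 m.py p3 40 92 192 248;  python3 look.py p4; python3 zz.py p4
```

```text
p3 [97.2 89.4 73.9 64.9] head->face gap (16 free): 15.5
14.375 clamp xy mm [ 5.1 -0.3] z 0.1439 Fx_clamp 9.64 -0.0002642428442122244
```

View pics/zz_p4.png

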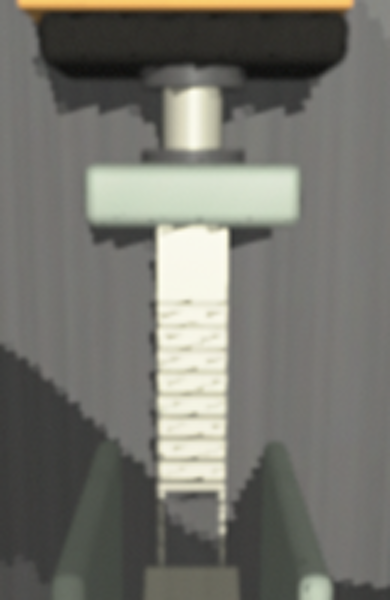

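View pics/p4.png

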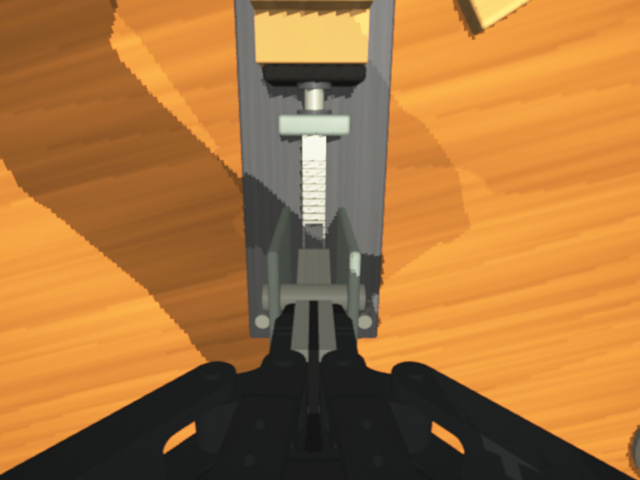

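>>> {"fn": "arm_command", "kwargs": {"deltas": [[-1,0.07,0,0,0,0,0],[-1,0.135,0,0,0,0,0],[-1,0.135,0,0,0,0,0],[-1,0.135,0,0,0,0,0],[-1,0.1,0,0,0,0,0],[-1,0.06,0,0,0,0,0],[-1,0.03,0,0,0,0,0],[-1,0,0,0,0,0,0]]}}

```text
clock: 15.38
position: [0.5148, -0.1109, 0.1441]
tool_rot: [-3.141, -0.003, 2.887]
force: [-11.8, 3.7, 0.8]
grip_width: -0.0001
```

```bash
python3 m.py p4 15 68 166 222;  python3 look.py p5; python3 zz.py p5
```

```text
p4 [102.7  94.9  79.8  70.9] head->face gap (16 free): 15.0
15.425 clamp xy mm [ 5.1 -0.3] z 0.144 Fx_clamp 9.03 -0.00010043660884895321
```

View pics/zz_p5.png

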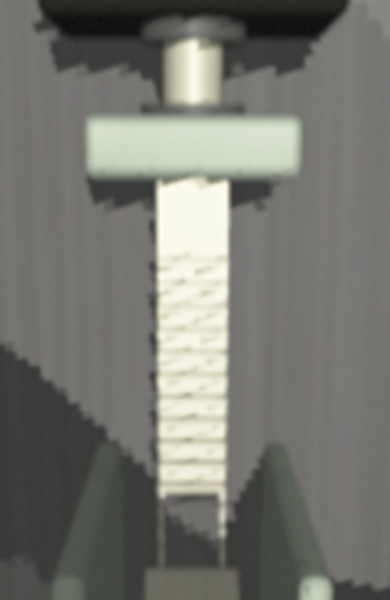

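View pics/p5.png

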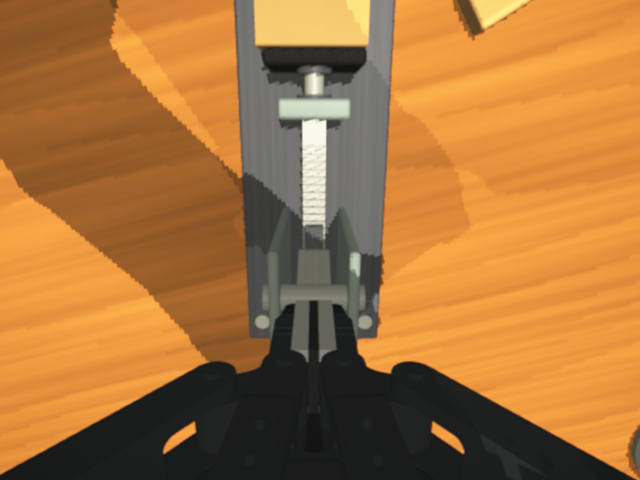

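>>> {"fn": "arm_command", "kwargs": {"deltas": [[-1,0.07,0,0,0,0,0],[-1,0.135,0,0,0,0,0],[-1,0.135,0,0,0,0,0],[-1,0.135,0,0,0,0,0],[-1,0.1,0,0,0,0,0],[-1,0.06,0,0,0,0,0],[-1,0.04,0,0,0,0,0],[-1,0.04,0,0,0,0,0]]}}

```text
clock: 16.42
position: [0.5095, -0.1095, 0.1444]
tool_rot: [-3.141, -0.002, 2.887]
force: [-7.8, 1.2, 7.9]
grip_width: -0.0006
```

```bash
python3 m.py p5 0 20 117 175;  python3 look.py p6; python3 -c "
import cv2,numpy as np
i=[cv2.imread(f'pics/{n}.png') for n in('p5','p6')]
cv2.imwrite('pics/zz6.png',np.hstack([cv2.resize(a[20:170,250:380],None,fx=3,fy=4,interpolation=2) for a in i]))"
```

```text
p5 [105.1 102.1  87.6  78.6] head->face gap (16 free): 14.6
16.475 clamp xy mm [10.9 -0.3] z 0.1444 Fx_clamp 7.39 -0.00040528355088759535
```

View pics/zz6.png

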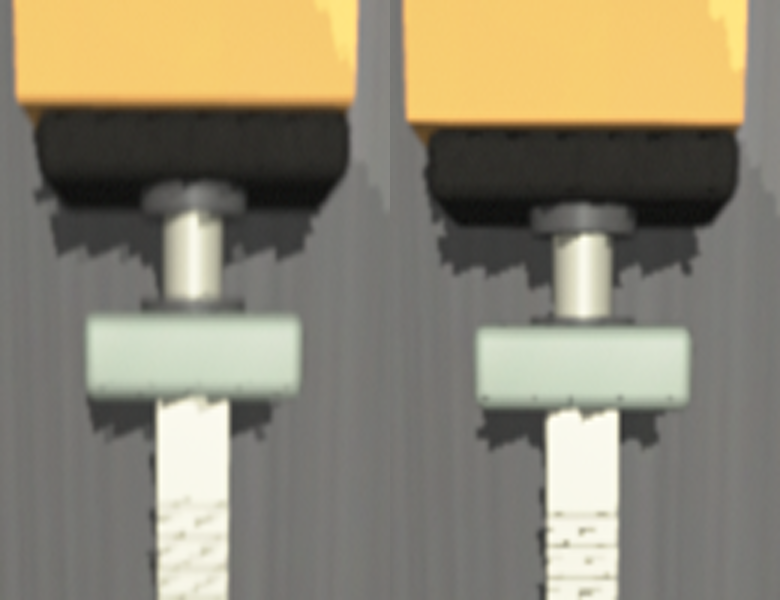

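```bash
cat > m4.py <<'E'
from h import *
import pickle,sys
n=sys.argv[1];c=pickle.load(open(n+'.pkl','rb'))
r=[inclamp(cast(c,(314,20+float(v)/4),.056))[0]*1e3 for v in sys.argv[2:6]]
print(n,np.round(r,1),'front-front (24 free):',round(r[0]-r[2],1))
E
python3 m4.py p5 108 182 316 396; python3 m4.py p6 128 202 328 408; python3 m4.py p4 0 0 0 0
```

```text
p5 [110.7 102.6  87.6  78.2] front-front (24 free): 23.1
p6 [113.9 105.8  91.5  82.2] front-front (24 free): 22.4
p4 [121.9 121.9 121.9 121.9] front-front (24 free): 0.0
```

>>> {"fn": "arm_command", "kwargs": {"deltas": [[-1,-0.01,0,0,0,0,0],[-1,-0.02,0,0,0,0,0],[-1,-0.02,0,0,0,0,0],[-1,-0.02,0,0,0,0,0]]}}

```text
clock: 16.98
position: [0.5119, -0.1102, 0.1442]
tool_rot: [-3.141, -0.003, 2.887]
force: [-10.9, 2.7, 7.9]
grip_width: 0.0002
```

```bash
python3 look.py p7; python3 -c "
import cv2,numpy as np
i=[cv2.imread(f'pics/{n}.png') for n in('p6','p7')]
cv2.imwrite('pics/zz7.png',np.hstack([cv2.resize(a[20:170,250:380],None,fx=3,fy=4,interpolation=2) for a in i]))"
```

```text
17.025 clamp xy mm [ 8.5 -0.3] z 0.1443 Fx_clamp 11.02 5.102971709354651e-05
```

View pics/zz7.png

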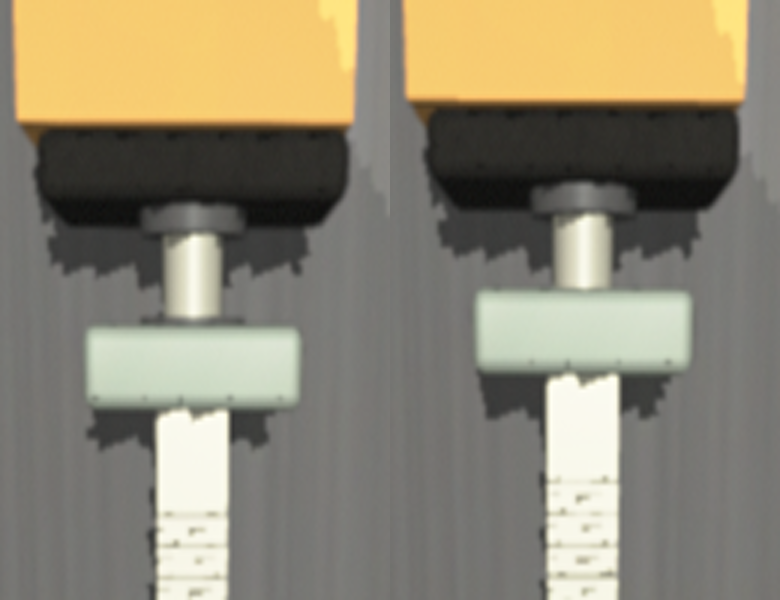

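>>> {"fn": "arm_command", "kwargs": {"deltas": [[-1,-0.01,0,0,0,0,0],[-1,-0.02,0,0,0,0,0],[-1,-0.03,0,0,0,0,0],[-1,-0.03,0,0,0,0,0],[-1,-0.03,0,0,0,0,0]]}}

```text
clock: 17.65
position: [0.5155, -0.1111, 0.1439]
tool_rot: [-3.141, -0.004, 2.887]
force: [-14.0, 3.9, 4.9]
grip_width: -0.0
```

```bash
python3 look.py p8; python3 -c "
import cv2,numpy as np
i=[cv2.imread(f'pics/{n}.png') for n in('p7','p8')]
cv2.imwrite('pics/zz8.png',np.hstack([cv2.resize(a[20:170,250:380],None,fx=3,fy=4,interpolation=2) for a in i]))"
```

```text
17.7 clamp xy mm [ 4.7 -0.3] z 0.1438 Fx_clamp 15.15 -4.123780748139028e-07
```

View pics/zz8.png

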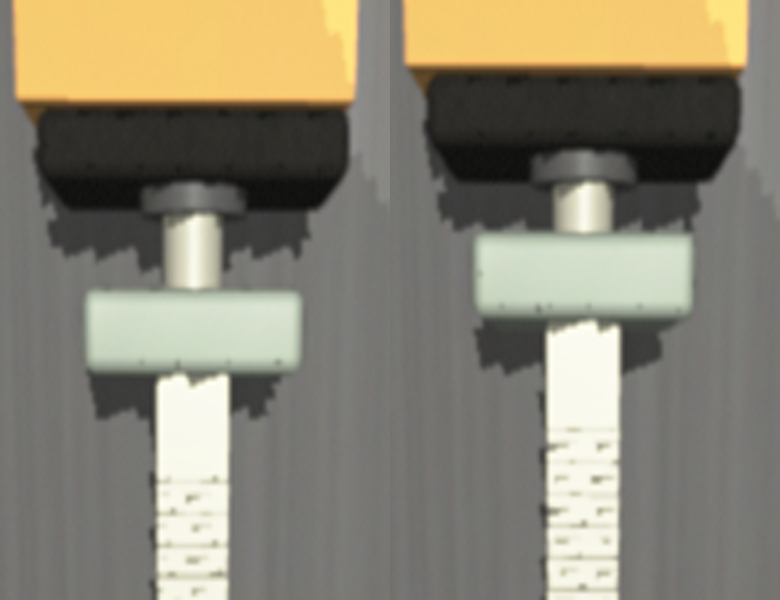

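>>> {"fn": "arm_command", "kwargs": {"deltas": [[-1,-0.008,0,0,0,0,0],[-1,-0.008,0,0,0,0,0],[-1,-0.008,0,0,0,0,0],[-1,-0.008,0,0,0,0,0]]}}

```text
clock: 18.2
position: [0.5164, -0.1114, 0.1437]
tool_rot: [-3.141, -0.005, 2.887]
force: [-14.3, 4.5, 4.2]
grip_width: 0.0
```

```bash
python3 look.py p9; python3 -c "
import cv2,numpy as np
i=[cv2.imread(f'pics/{n}.png') for n in('p8','p9')]
cv2.imwrite('pics/zz9.png',np.hstack([cv2.resize(a[20:170,250:380],None,fx=3,fy=4,interpolation=2) for a in i]))
from h import *
cv2.imwrite('pics/s9.png',cv2.resize(cams.grab_frame('scene')[100:290,180:340],None,fx=3,fy=3,interpolation=2))"
```

```text
18.25 clamp xy mm [ 3.8 -0.3] z 0.1437 Fx_clamp 15.43 -0.00027683331393020544
```

View pics/zz9.png

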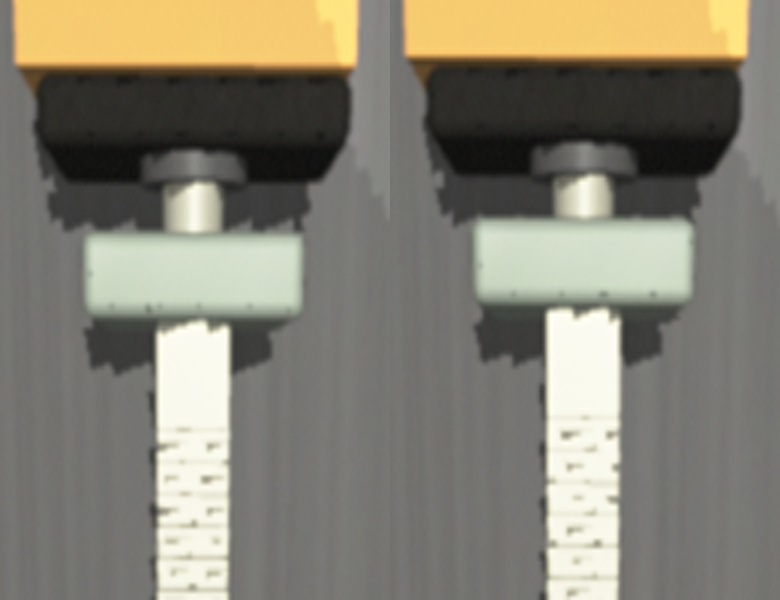

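View pics/p9.png

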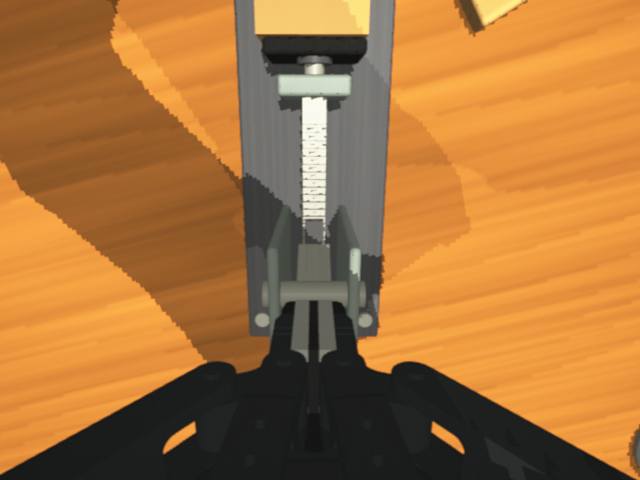

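View pics/s9.png

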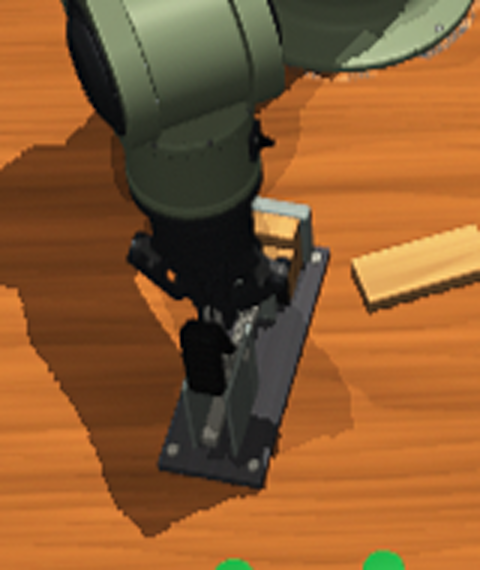

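```bash
python3 m4.py p9 68 0 219 300
python3 - <<'E'
from h import *
o=telemetry.observe();print(o['force'],o['position'],o['clock']);print(job.job_done())
o=telemetry.observe();print(o['force'],o['position'],o['clock'])
E
```

```text
p9 [113.4 120.6  97.1  87.9] front-front (24 free): 16.4
[-15.40376771   4.65919669   3.84545528] [ 0.51638738 -0.11138515  0.14372224] 18.3
the job is handed in; nothing more can be done
None
the job is handed in; nothing more can be done
```

The stand is upright in the clamp and pressed against the stop. I handed the job in at 18.3 s with the closed fingers still holding the trigger in.

- **Placing:** I gripped the stand across its 52 mm width, set it about 10 mm before the stop with the tall board on the stop side, and let go. A wrist picture showed it upright and clear of the jaw.
- **Pumping:** It took three full trigger strokes and one nearly full fourth, held. At the end of the first stroke I ran the trigger into its end stop with about 34 N. The jaw was still clear of the stand then, so nothing was pressed.
- **Grip:** The last wrist picture gave a spring squash of about 6.6 mm by pixel scaling, or about 8 N. The other reading of the same picture, by casting rays, gave about 7 mm. The trigger push read about 16 N.
- **Stand position:** The last scene picture shows the stand flush against the stop. The cast put the jaw's rubber face at clamp x of about 113.4 mm. Contact against the stop should be about 114 mm, which agrees within calibration.
- **Not measured:** The face force was worked out from the pictures and not measured directly. I did not re-measure the bystanders' positions, but no force reading suggested the arm had touched any of them.
- **Disagreement:** The first clamp position, from the fixed cameras, differed by 2 to 3 mm sideways from the wrist camera. I shifted it about 2 mm before placing the stand.

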